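# Check that a trolley brake lever stops short of its grip

## Robot

A 7-joint arm with a two-finger parallel gripper is mounted at the origin on the work surface. World frame = base frame: x ahead of the robot, y to its left, z up, the work surface at z = 0. Lengths are in m, angles in rad, forces in N, time in s.
With the tool pointing down it reaches from about 0.425 to 0.925 m from the base axis. Payload 6.8 kg.
Tool frame: the origin (TCP) lies on the front face of the gripper's body, between the roots of the fingers; the fingertips stand 73 mm ahead of it and the grasp point (between the pads) lies 54 mm ahead of it; z points along the fingers, y is the line along which they close (so a half turn about z gives the same grasp; the last joint's range is limited). The gripper opens to 85 mm and grips with 20 to 120 N. Pads are 22 mm wide; open, the fingers measure 114 mm over their backs; the gripper's body (76 mm by 85 mm) begins 54 mm behind the grasp point. The pads swing forward as they close: fully open they stand 13 mm farther back than shut.
Start: joints at [-1.29, 0.477, 0.022, 1.555, -0.011, 1.109, -0.083], TCP at [0.256, 0.625, 0.304] pointing down, gripper open.
Joint ranges: [-2.96, 2.96], [-0.34, 2.1], [-1.41, 1.46], [0.24, 2.44], [-1.37, 4.51], [0.17, 1.92], [-2.96, 2.96]. Speed limits (rad/s): [2.39, 2.39, 3.14, 3.14, 3.14, 3.14, 3.14].

## Interface

Orientations are given as a unit quaternion [w, x, y, z].
In Python, from station import bot, optics gives the robot as it stands.
- The arm moves only by the tool drive_tool, never from a script. Its argument "deltas" is a list of rows, each an object with "gripper": the closure in counts, from 0 (fully open) to 255 (shut); "offset": the shift along the tool's x, y, z in units of 1000 mm (1.0 is 1000 mm), a list of three; "angular": the turn, a rotation vector about the tool's x, y, z in units of 45 degrees (1.0 is 45 degrees), a list of three. In form: [{"gripper": gripper, "offset": [dx, dy, dz], "angular": [rx, ry, rz]}, ...]. A call has 1 to 5 rows; each row is the pose to reach, as a shift and turn from the pose commanded when the call began, along the tool's axes at that moment; what a row does not reach only later rows make up. A row lasts 1/10 s, in which the tool goes at most 50 mm and 8.59 degrees, less where a joint would pass 70% of its speed; a pose out of reach is approached as far as the arm can. A call with a number of a shift or a turn outside -1 to 1 is refused whole. A call with a gripper value outside its range is refused whole. The fingers move at their own pace and stop on an object; "grip_force" is the grip in N (left out, the last holds). Time passes only in rows, so rows that repeat a pose let the fingers close. It gives the time, the measured TCP pose, the force, the opening and the grip force at its end, in the units of the state.
- bot.get_obs(): the state, without advancing time (a new reading comes with each control period).
- optics.read_camera(name): name is "side" or "top" or "wrist"; returns the picture (384x512x3 uint8, blue, green, red); there is no depth.
- optics.camera_model(name): a dict with "fx", "fy", "cx", "cy" (pixels), "cam_to_world" (4x4, takes a point from camera to world coordinates). Camera axes: x right, y up, looking along -z (the intrinsics and any distortion apply to the point x, -y, -z); pixel columns grow to the right and rows downward; lengths in m; the calibration is good to about 2 mm. A picture is of the moment at which its call begins: read the wrist's pose just before it. camera_model takes no time and is no camera call; for the wrist camera it gives the pose at the moment of the call.
- bot.hand_in(): hands the job in; it is judged then, once.
The state is a dict: "t": time; "q": joint angles; "joint_vel": joint speeds; "joint_torque": joint torques, N m; "eef_pos": TCP position; "tool_rot": TCP orientation; "contact_force": force on the tool from outside, world axes, zero at the start; "torque": the same for the moment, N m; "gripper_width": opening from 0.0 (shut) to 1.0 (fully open); "grasp_force": force on a finger pad.
Only numpy, scipy, OpenCV 4.12 (cv2) and the standard library are available. Lean on these libraries where they do the work, as an engineer would, in place of code of your own. Each camera call takes 0.05 s, during which the arm holds its last target. There are 200 camera calls.

## Task

Check the brake lever on the finished handle, the one with the thick rubber grip on its tube: with closed fingers, using their backs or tips, press the lever in towards the grip until it comes firmly against its stop and hold it there for two seconds, so that the gap left to the grip can be seen. Then back off slowly, so that the lever follows your fingers out and does not snap back, and come away clear. Touch nothing but that lever, neither taking hold of it nor forcing it, and leave the bare-tube handle and everything else on the bench as it is.

Things in the scene. Friction and masses are not known exactly. Their poses are not given: they have to be found in the camera images.
- stand: Bench stand of the finished handle, fixed. Origin at bench height straight below the tube. z up; y along the tube towards its free, gripped end; x from the lever across to the grip: the lever is on the -x side and is pressed in towards +x. Steel base plate 100 x 110 x 12 mm centred at y = -85 mm, under the clamp only; below the lever it is open down to the bench.
- lever (a joint): Lever of the finished handle, rad: 0 released, 0.32 at its hard stop. Turns about the upright pivot bolt, level at z = 105 mm. A spring pushes it out: at mid-blade 2 N starts it, 5 N takes it to the stop (less at the ball). A firm check is a push of 12 to 25 N, kept up during the hold, or the spring lifts it off its stop; over 45 N is forcing it. Let go, it snaps back: let it out below 4 rad/s.
- lever_blade (a point): Middle of that lever's blade, on its centreline at z = 105 mm, 86 mm from the pivot. Plain aluminium blade 9 mm thick, 15 mm high, from the pivot to the ball. This point moves 27 mm from released to stop. Released, the blade slants 0.32 rad away from the tube; at the stop it lies along the tube, 27 mm clear of the grip. Axes as the stand's when released; they turn with the lever.
- lever_ball (a point): Centre of the ball, 19 mm in diameter, at the free end of the finished handle's lever, 137 mm from the pivot.
- bar: Fixed parts of the finished handle, not to be touched; frame as stand. Clamp block 44 x 44 mm at y = -85, top at z = 131 with its screws; tube 22 mm in diameter at x = 0, z = 105, y = -130 to 120; black rubber grip 32 mm in diameter, y = -3 to 123, flange 42 mm at its inner end; lever bracket about y = -42 with upright pivot bolt at x = -36, y = -36, top z = 122 mm.
- spare_stand: Stand of the unfinished handle: the same in every size and axis as stand, but its tube is bare steel, without the rubber grip.
- spare_lever (a joint): Lever of the unfinished handle, rad, 0 released; same shape and size as the other. To be left alone.
- spare_lever_blade (a point): Middle of the unfinished handle's lever blade.
- grip_a: Loose black rubber grip standing upright, 32 mm in diameter (flange 42 mm at the foot), 124 mm high; origin under its centre.
- grip_b: Another loose rubber grip, the same.
- jar: Small grey grease jar, 54 mm in diameter, 60 mm high; origin under its centre.
- carton: Cardboard carton 75 x 110 x 45 mm; origin under its centre.
- driver: Screwdriver lying on the bench, 200 mm long, about 30 mm high.
- spanner: Spanner lying on the bench, 150 mm long.
- bracket_a: Stamped steel U bracket 50 x 36 x 22 mm; origin under its centre.
- bracket_b: Another such bracket.

How it is judged:
On the way, in this order (a step that is already met when the one before it is completed fails the run):
1. the lever of the finished handle is pressed firmly against its stop by the fingers and held there (1.2 s) (value of joint lever above 0.29 rad and contact force between the fingers and lever above 7 N), for 1.2 s.
2. the lever is back out and the fingers are off it (value of joint lever below 0.03 rad and contact force between anything else and lever below 0.2 N), for 0.2 s.
At the end, for the whole second after the job is handed in: The lever has been held with a push over 7 N within 0.03 rad of its stop for 1.2 s, has come back out without snapping, and both levers rest released (below 0.03 rad) (value of joint each of lever, spare_lever below 0.03 rad and velocity of joint lever between -0.1 and 0.1 rad/s); the robot touches nothing.
It fails at once if the lever was let snap back (faster than 4 rad/s) (velocity of joint lever below -4 rad/s).
It fails at once if the lever was squeezed or forced (over 45 N) (contact force between anything else and lever above 45 N).
It fails at once if the grip, tube or clamp of the finished handle was touched or taken hold of (contact force between any of the fingers, the arm and bar above 2 N).
It fails at once if the unfinished handle was touched or its lever moved (value of joint spare_lever above 0.04 rad or contact force between any of the fingers, the arm and spare_stand above 2 N).
It fails at once if a loose thing on the bench was moved, lifted or knocked over (distance of any of grip_a, grip_b, jar, carton, driver, spanner, bracket_a, bracket_b from where it was at the start of the episode above 0.02 m or angle between any of grip_a, grip_b's own z axis and vertical above 0.5 rad).
It also fails if it takes over 51 s, if anything falls off the work surface, if the arm or the gripper's body presses on something with over 40 N, if the wrist force passes 120 N, or if a joint passes its speed limit or range.

## Working session

There is one attempt and no reset: what is moved stays moved. The work goes in short steps, Python scripts to look and compute and a tool call to move; the robot and the scene stay as the last step left them, time stands still between calls to the robot, and variables do not carry over. Pictures are saved under pics/ and viewed, at most 10 in all, crops included, and the job is handed in when it is done.

Besides the shell and the picture viewer there is one more tool, called by a JSON object that holds its "fn" and its "kwargs". drive_tool: Moves the arm, as the interface text tells. Its arguments: {"type":"object","properties":{"deltas":{"type":"array"},"grip_force":{"type":"number"}},"required":["deltas"]}

```bash
mkdir -p pics
python3 - <<'E'
from station import bot, optics
import cv2,numpy as np
np.set_printoptions(precision=4,suppress=True)
o=bot.get_obs();print({k:o[k] for k in('t','eef_pos','tool_rot','contact_force','gripper_width')})
for n in('top','side'):
    im=optics.read_camera(n);cv2.imwrite(f'pics/{n}0.png',im);m=optics.camera_model(n);print(n,m)
    cv2.imwrite(f'pics/{n}0x.png',cv2.resize(im,(800,600),interpolation=cv2.INTER_CUBIC))
E
```

```text
{'t': 0.0, 'eef_pos': array([0.2557, 0.6242, 0.3029]), 'tool_rot': array([-0.0001,  0.1932,  0.9812, -0.0009]), 'contact_force': array([0.7668, 0.0757, 0.7471]), 'gripper_width': 1.005142402443554}
top {'fx': 445.07012616286363, 'fy': 445.07012616286363, 'cx': 250.51357770753768, 'cy': 185.1046386808555, 'cam_to_world': array([[-0.017 ,  0.9979, -0.0629,  0.4406],
       [-0.9998, -0.0163,  0.0107,  0.0021],
       [ 0.0096,  0.0631,  0.998 ,  1.561 ],
       [ 0.    ,  0.    ,  0.    ,  1.    ]])}
side {'fx': 369.71026007950826, 'fy': 369.71026007950826, 'cx': 259.1507520613988, 'cy': 190.97377162951514, 'cam_to_world': array([[-0.9931,  0.1009, -0.0591,  0.4704],
       [-0.1158, -0.7791,  0.6161,  0.6173],
       [ 0.0161,  0.6187,  0.7855,  0.8372],
       [ 0.    ,  0.    ,  0.    ,  1.    ]])}
```

View pics/top0x.png

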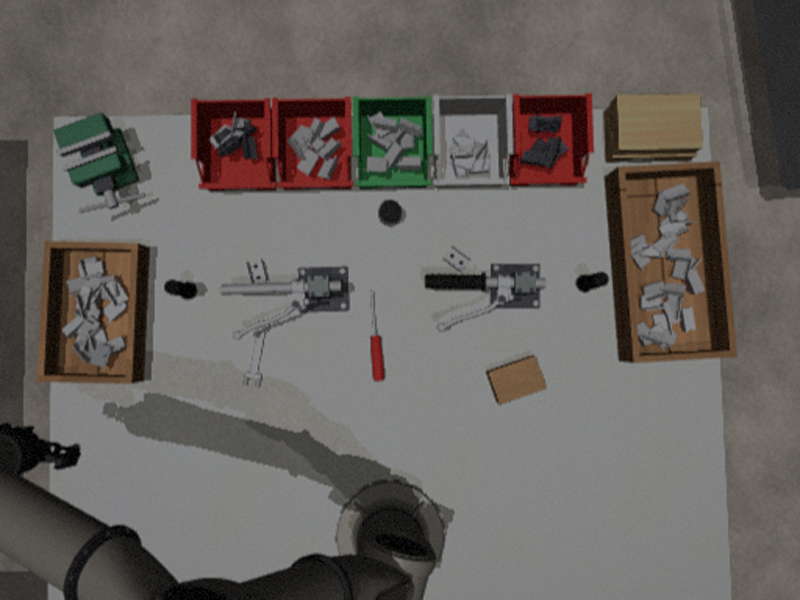

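View pics/side0x.png

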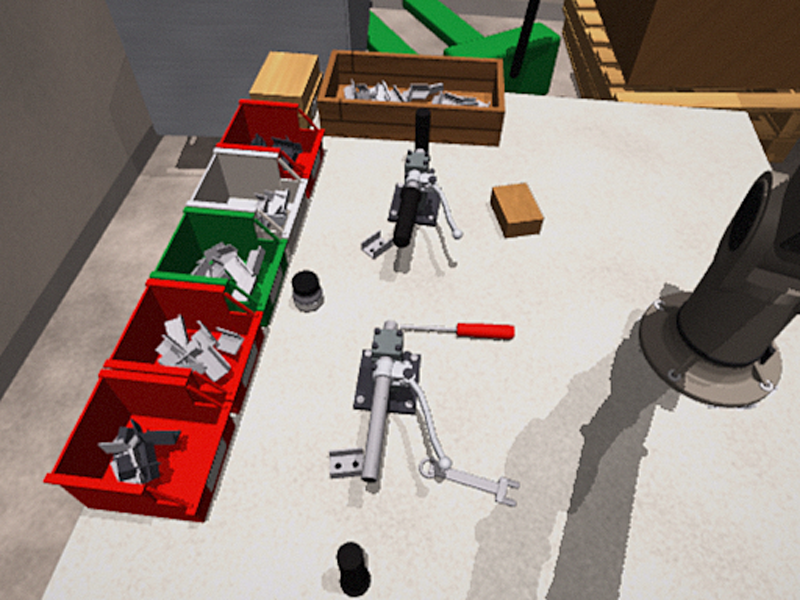

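The finished handle (black grip) is on the right in the top view, with its grip at (455,282), ball at about (442,327) and pivot side at about (515,300). In the side view its ball is at about (457,233). The bare-tube handle is the other one. I'll enlarge both views to get exact pixels.

Run:
```python
import cv2,numpy as np
a=cv2.imread('pics/top0.png')[160:220,260:360]; b=cv2.imread('pics/side0.png')[65:175,235:310]
a=cv2.resize(a,None,fx=8,fy=8,interpolation=cv2.INTER_CUBIC)
b=cv2.resize(b,None,fx=5,fy=5,interpolation=cv2.INTER_CUBIC)
cv2.imwrite('pics/topc.png',a);cv2.imwrite('pics/sidec.png',b)
```

```text
(no output)
```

View pics/topc.png

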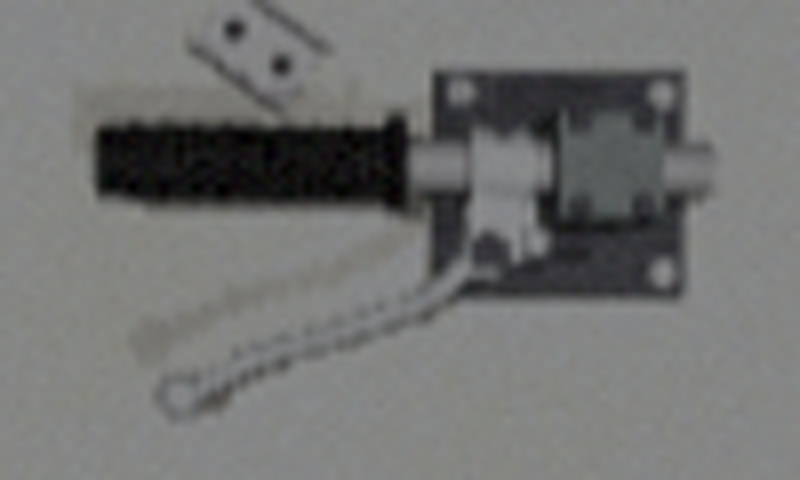

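View pics/sidec.png

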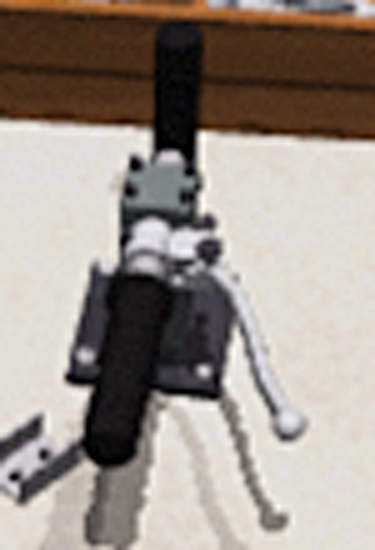

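Top crop: ball at (180,397), bolt at (490,250), grip end at (97,162), tube end at (712,170). Side crop: ball at (290,424), bolt at (208,249). I'll triangulate these.

```bash
cat > h.py <<'E'
from station import bot, optics
import cv2,numpy as np
np.set_printoptions(precision=4,suppress=True)
def ray(n,u,v,m=None):
    m=m or optics.camera_model(n);T=m['cam_to_world']
    d=T[:3,:3]@[(u-m['cx'])/m['fx'],-(v-m['cy'])/m['fy'],-1];return T[:3,3],d/np.linalg.norm(d)
def tri(*rs):
    A=sum(np.eye(3)-np.outer(d,d) for o,d in rs);b=sum((np.eye(3)-np.outer(d,d))@o for o,d in rs)
    p=np.linalg.solve(A,b);return p,max(np.linalg.norm(np.cross(p-o,d)) for o,d in rs)
def atz(n,u,v,z):
    o,d=ray(n,u,v);return o+d*(z-o[2])/d[2]
E
python3 - <<'E'
from h import *
t=lambda x,y:ray('top',(x+.5)/8-.5+260,(y+.5)/8-.5+160)
s=lambda x,y:ray('side',(x+.5)/5-.5+235,(y+.5)/5-.5+65)
print('ball',tri(t(180,397),s(290,424)));print('bolt',tri(t(490,250),s(208,249)))
z=lambda x,y,h:atz('top',(x+.5)/8-.5+260,(y+.5)/8-.5+160,h)
print('ball',z(180,397,.105),'bolt',z(490,250,.122),'gripend',z(97,162,.105),'tubeend',z(712,170,.105),'flange',z(400,163,.105))
for p in [(460,92,.012),(662,92,.012),(662,273,.012)]:print(z(*p))
print('carton',atz('top',516/1.5625,379/1.5625,.045),'bracket',z(258,45,.022))
E
```

```text
ball (array([ 0.4511, -0.1153,  0.1043]), np.float64(0.0006552744493728565))
bolt (array([ 0.5086, -0.2418,  0.1166]), np.float64(0.000669527740163051))
ball [ 0.4518 -0.1152  0.105 ] bolt [ 0.509  -0.2409  0.122 ] gripend [ 0.5486 -0.0832  0.105 ] tubeend [ 0.5412 -0.336   0.105 ] flange [ 0.5462 -0.2077  0.105 ]
[ 0.5836 -0.2482  0.012 ]
[ 0.5822 -0.3367  0.012 ]
[ 0.503  -0.3343  0.012 ]
carton [ 0.3365 -0.2811  0.045 ] bracket [ 0.6046 -0.1591  0.022 ]
```

The ball comes out at z=0.104 against 0.105 given, and the bolt-to-ball distance is 138.5 mm against 137. The stand origin is at about (0.545,-0.206) with yaw about -0.03 rad, so mid-blade is near (0.472,-0.163,0.105). I'll close the fingers and travel around at height, with tool y along the push direction.

{"fn": "drive_tool", "kwargs": {"deltas": [{"gripper": 255,"offset": [-0.21,-0.134,0],"angular": [0,0,0.78]},{"gripper": 255,"offset": [-0.21,-0.134,0],"angular": [0,0,0.78]},{"gripper": 255,"offset": [-0.21,-0.134,0],"angular": [0,0,0.78]},{"gripper": 255,"offset": [-0.21,-0.134,0],"angular": [0,0,0.78]},{"gripper": 255,"offset": [-0.21,-0.134,0],"angular": [0,0,0.78]}], "grip_force": 40}}

```text
t: 0.6
eef_pos: [0.4002, 0.419, 0.3036]
tool_rot: [0.0, 0.482, 0.876, -0.0]
contact_force: [1.0, 0.7, -0.2]
gripper_width: 0.143
grasp_force: 0.0
```

```bash
cat >> h.py <<'E'
from scipy.spatial.transform import Rotation as R
def rel(p,yaw=None):
    o=bot.get_obs();q=R.from_quat(np.roll(o['tool_rot'],-1));M=q.as_matrix()
    print('pos',np.array(o['eef_pos']),'t',o['t'],'F',np.array(o['contact_force']),'w',o['gripper_width'])
    print('axes x,y',M[:,0],M[:,1],'offset',M.T@(np.array(p)-o['eef_pos']))
    if yaw is not None:
        T=R.from_matrix(np.array([[np.sin(yaw),np.cos(yaw),0],[-np.cos(yaw),np.sin(yaw),0],[0,0,-1]]).T.T)
        print('ang',(q.inv()*T).as_rotvec()/(np.pi/4))
E
python3 -c "
from h import *
rel([.47,.18,.30],-.03)"
```

```text
pos [0.4002 0.419  0.3036] t 0.6 F [ 0.9741  0.7308 -0.1712] w 0.1425488722139967
axes x,y [-0.5353  0.8446 -0.0003] [ 0.8446  0.5353 -0.0004] offset [-0.2392 -0.069   0.0037]Traceback (most recent call last):
  File "<string>", line 3, in <module>
    rel([.47,.18,.30],-.03)
    ~~~^^^^^^^^^^^^^^^^^^^^
  File "h.py", line 18, in rel
    T=R.from_matrix(np.array([[np.sin(yaw),np.cos(yaw),0],[-np.cos(yaw),np.sin(yaw),0],[0,0,-1]]).T.T)
  File "scipy/spatial/transform/_rotation.pyx", line 1143, in scipy.spatial.transform._rotation.Rotation.from_matrix
ValueError: Non-positive determinant (left-handed or null coordinate frame) in rotation matrix 0: [[-0.03    0.9996  0.    ]
 [-0.9996 -0.03    0.    ]
 [ 0.      0.     -1.    ]].
```

{"fn": "drive_tool", "kwargs": {"deltas": [{"gripper": 255,"offset": [-0.24,-0.07,0],"angular": [0,0,0.757]},{"gripper": 255,"offset": [-0.24,-0.07,0],"angular": [0,0,0.757]},{"gripper": 255,"offset": [-0.24,-0.07,0],"angular": [0,0,0.757]},{"gripper": 255,"offset": [-0.24,-0.07,0],"angular": [0,0,0.757]},{"gripper": 255,"offset": [-0.24,-0.07,0],"angular": [0,0,0.757]}]}}

```text
t: 1.1
eef_pos: [0.4698, 0.1791, 0.3038]
tool_rot: [-0.0, 0.717, 0.697, -0.0]
contact_force: [1.5, 0.3, -0.3]
gripper_width: 0.0
grasp_force: 0.0
```

```bash
sed -i 's/np.array(\[\[np.sin(yaw).*$/np.array([[-np.sin(yaw),np.cos(yaw),0],[np.cos(yaw),np.sin(yaw),0],[0,0,-1]]))/' h.py
python3 -c "
from h import *
rel([.43,-.06,.27],-.03)"
```

```text
pos [0.4698 0.1791 0.3038] t 1.1 F [ 1.4914  0.3325 -0.2738] w 0.00036120596305198844
axes x,y [0.0291 0.9996 0.0001] [ 0.9996 -0.0291 -0.0002] offset [-0.2402 -0.0328  0.0338]
ang [-0.0003 -0.0001  0.0011]
```

{"fn": "drive_tool", "kwargs": {"deltas": [{"gripper": 255,"offset": [-0.24,-0.033,0.01],"angular": [0,0,0]},{"gripper": 255,"offset": [-0.24,-0.033,0.01],"angular": [0,0,0]},{"gripper": 255,"offset": [-0.24,-0.033,0.01],"angular": [0,0,0]},{"gripper": 255,"offset": [-0.24,-0.033,0.01],"angular": [0,0,0]},{"gripper": 255,"offset": [-0.24,-0.033,0.01],"angular": [0,0,0]}]}}

```text
t: 1.6
eef_pos: [0.4296, -0.0604, 0.2938]
tool_rot: [-0.0, 0.716, 0.698, 0.0]
contact_force: [1.1, -0.5, 0.9]
gripper_width: -0.004
grasp_force: 0.0
```

{"fn": "drive_tool", "kwargs": {"deltas": [{"gripper": 255,"offset": [-0.103,-0.013,0.03],"angular": [0,0,0]},{"gripper": 255,"offset": [-0.103,-0.013,0.03],"angular": [0,0,0]},{"gripper": 255,"offset": [-0.103,-0.013,0.03],"angular": [0,0,0]},{"gripper": 255,"offset": [-0.103,-0.013,0.03],"angular": [0,0,0]}]}}

```text
t: 2.0
eef_pos: [0.4143, -0.1621, 0.2634]
tool_rot: [-0.0, 0.717, 0.697, -0.001]
contact_force: [0.6, 0.7, 0.2]
gripper_width: 0.005
grasp_force: 0.0
```

```bash
python3 -c "
from h import *
rel([.42,-.163,.163],-.03)
m=optics.camera_model('wrist');im=optics.read_camera('wrist');cv2.imwrite('pics/w1.png',im);print(m)
T=np.linalg.inv(m['cam_to_world'])
for p in ([.4515,-.1152,.105],[.509,-.241,.122],[.4725,-.1627,.105],[.5486,-.083,.105]):
  c=T[:3,:3]@p+T[:3,3];print(p,m['cx']+m['fx']*c[0]/-c[2],m['cy']-m['fy']*c[1]/-c[2])
"
```

```text
pos [ 0.4143 -0.1621  0.2634] t 2.0 F [0.5739 0.6595 0.1809] w 0.004500450949882282
axes x,y [ 0.0295  0.9996 -0.0004] [ 0.9996 -0.0295 -0.0014] offset [-0.0007  0.0059  0.1004]
ang [-0.0018  0.0004  0.0007]
{'fx': 276.6189144216306, 'fy': 276.6189144216306, 'cx': 258.12758140644877, 'cy': 185.78780974842581, 'cam_to_world': array([[ 0.9995,  0.0285,  0.0094,  0.4163],
       [-0.03  ,  0.9624,  0.2701, -0.0951],
       [-0.0013, -0.2702,  0.9628,  0.332 ],
       [ 0.    ,  0.    ,  0.    ,  1.    ]])}
[0.4515, -0.1152, 0.105] 302.79041067981075 132.65652015615444
[0.509, -0.241, 0.122] 369.97643477088235 278.9262277055478
[0.4725, -0.1627, 0.105] 326.6436301304214 188.30668922953288
[0.5486, -0.083, 0.105] 428.96410416055124 86.64704287535369
```

View pics/w1.png

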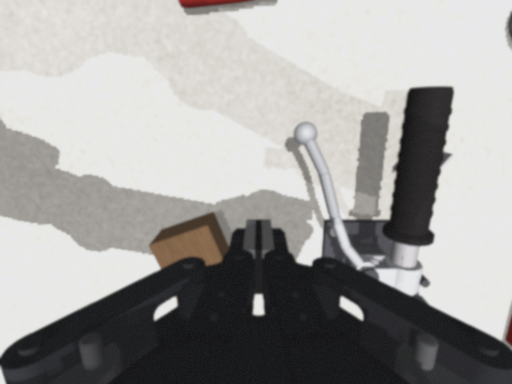

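The wrist view shows the ball at (305,132), predicted (303,133), and the blade crossing row 188 at column 327 as predicted. The map holds. Before descending I'll work out how far and how high the knuckles stick out, to be sure they clear the grip.

```bash
python3 -c "
from h import *
o=bot.get_obs();M=R.from_quat(np.roll(o['tool_rot'],-1)).as_matrix();p0=np.array(o['eef_pos'])
for u,v in [(258,222),(246,222),(270,222),(287,240),(187,264),(228,240),(327,265),(500,345)]:
  c,d=ray('wrist',u,v)
  for X in (.011,0):
    c2=M.T@(c-p0);d2=M.T@d;print((u,v),X,(c2+d2*(X-c2[0])/d2[0])*1000)
"
```

```text
(258, 222) 0.011 [11.     -0.1028 62.6618]
(258, 222) 0 [ 0.     -0.1166 88.4296]
(246, 222) 0.011 [11.     -6.2437 62.6702]
(246, 222) 0 [ 0.     -7.4627 88.4397]
(270, 222) 0.011 [11.      6.0373 62.6534]
(270, 222) 0 [ 0.      7.2286 88.4195]
(287, 240) 0.011 [11.     12.7131 42.5629]
(287, 240) 0 [ 0.     15.2147 64.386 ]
(187, 264) 0.011 [ 11.     -26.633   23.0477]
(187, 264) 0 [  0.     -31.8537  41.0408]
(228, 240) 0.011 [ 11.     -13.3531  42.5939]
(228, 240) 0 [  0.     -15.9674  64.4231]
(327, 265) 0.011 [11.     25.5242 22.3102]
(327, 265) 0 [ 0.     30.54   40.1585]
(500, 345) 0.011 [ 11.      59.3835 -13.7517]
(500, 345) 0 [ 0.     71.0446 -2.9809]
```

The knuckles stay at least 40 mm above the blade line where they are wide, so a TCP height of 0.163 keeps them clear of the grip. Descending outside the lever.

{"fn": "drive_tool", "kwargs": {"deltas": [{"gripper": 255,"offset": [0,0,0.04],"angular": [0,0,0]},{"gripper": 255,"offset": [0,0,0.08],"angular": [0,0,0]},{"gripper": 255,"offset": [0,0,0.1],"angular": [0,0,0]},{"gripper": 255,"offset": [0,0,0.1],"angular": [0,0,0]}]}}

```text
t: 2.45
eef_pos: [0.4144, -0.1583, 0.1619]
tool_rot: [-0.002, 0.715, 0.699, -0.001]
contact_force: [0.2, 0.7, 0.3]
gripper_width: 0.0
grasp_force: 0.0
```

{"fn": "drive_tool", "kwargs": {"deltas": [{"gripper": 255,"offset": [0,0.005,0],"angular": [0,0,0]},{"gripper": 255,"offset": [0,0.01,0],"angular": [0,0,0]},{"gripper": 255,"offset": [0,0.015,0],"angular": [0,0,0]},{"gripper": 255,"offset": [0,0.02,0],"angular": [0,0,0]},{"gripper": 255,"offset": [0,0.02,0],"angular": [0,0,0]}]}}

```text
t: 2.95
eef_pos: [0.4366, -0.161, 0.1645]
tool_rot: [0.001, 0.716, 0.698, 0.001]
contact_force: [-0.0, -0.6, -0.0]
gripper_width: 0.0
grasp_force: 0.0
```

```bash
python3 -c "
from h import *
rel([.45,-.163,.163],-.03)
im=optics.read_camera('wrist');cv2.imwrite('pics/w2.png',im)
"
```

```text
pos [ 0.4366 -0.161   0.1645] t 2.95 F [-0.0366 -0.6313 -0.03  ] w 9.474227316642113e-05
axes x,y [ 0.0244  0.9997 -0.0002] [ 0.9997 -0.0244  0.0019] offset [-0.0016  0.0135  0.0016]
ang [0.0025 0.0003 0.0071]
```

View pics/w2.png

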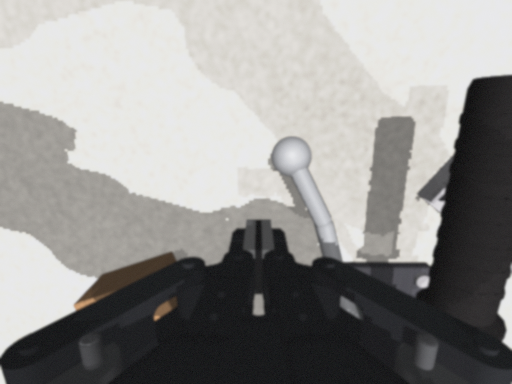

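The fingertips at (258,225) sit beside the blade at about (325,230), with the lever not yet moved (ball at (291,155)). Pressing in by small steps.

{"fn": "drive_tool", "kwargs": {"deltas": [{"gripper": 255,"offset": [0,0.002,0],"angular": [0,0,0]},{"gripper": 255,"offset": [0,0.004,0],"angular": [0,0,0]},{"gripper": 255,"offset": [0,0.006,0],"angular": [0,0,0]},{"gripper": 255,"offset": [0,0.008,0],"angular": [0,0,0]},{"gripper": 255,"offset": [0,0.01,0],"angular": [0,0,0]}]}}

```text
t: 3.5
eef_pos: [0.4453, -0.1614, 0.1639]
tool_rot: [-0.0, 0.716, 0.698, -0.0]
contact_force: [-0.5, -0.6, -0.1]
gripper_width: -0.003
grasp_force: 0.0
```

{"fn": "drive_tool", "kwargs": {"deltas": [{"gripper": 255,"offset": [0,0.002,0],"angular": [0,0,0]},{"gripper": 255,"offset": [0,0.004,0],"angular": [0,0,0]},{"gripper": 255,"offset": [0,0.006,0],"angular": [0,0,0]},{"gripper": 255,"offset": [0,0.008,0],"angular": [0,0,0]},{"gripper": 255,"offset": [0,0.01,0],"angular": [0,0,0]}]}}

```text
t: 4.0
eef_pos: [0.4546, -0.1613, 0.1636]
tool_rot: [-0.001, 0.716, 0.698, -0.0]
contact_force: [-3.2, 1.4, 1.5]
gripper_width: -0.001
grasp_force: 1.2
```

{"fn": "drive_tool", "kwargs": {"deltas": [{"gripper": 255,"offset": [0,0.002,0],"angular": [0,0,0]},{"gripper": 255,"offset": [0,0.004,0],"angular": [0,0,0]},{"gripper": 255,"offset": [0,0.006,0],"angular": [0,0,0]},{"gripper": 255,"offset": [0,0.008,0],"angular": [0,0,0]},{"gripper": 255,"offset": [0,0.008,0],"angular": [0,0,0]}]}}

```text
t: 4.5
eef_pos: [0.4631, -0.1615, 0.1636]
tool_rot: [-0.0, 0.716, 0.698, -0.0]
contact_force: [-3.7, 1.9, -1.0]
gripper_width: 0.004
grasp_force: 1.7
```

Contact is made at about 3–4 N, on the spring. I expect the stop near TCP x≈0.48, so I'll continue carefully.

{"fn": "drive_tool", "kwargs": {"deltas": [{"gripper": 255,"offset": [0,0.002,0],"angular": [0,0,0]},{"gripper": 255,"offset": [0,0.004,0],"angular": [0,0,0]},{"gripper": 255,"offset": [0,0.006,0],"angular": [0,0,0]},{"gripper": 255,"offset": [0,0.008,0],"angular": [0,0,0]},{"gripper": 255,"offset": [0,0.008,0],"angular": [0,0,0]}]}}

```text
t: 5.0
eef_pos: [0.4711, -0.1615, 0.1637]
tool_rot: [-0.001, 0.716, 0.698, -0.0]
contact_force: [-5.1, 2.5, -0.8]
gripper_width: -0.003
grasp_force: 2.3
```

{"fn": "drive_tool", "kwargs": {"deltas": [{"gripper": 255,"offset": [0,0.001,0],"angular": [0,0,0]},{"gripper": 255,"offset": [0,0.002,0],"angular": [0,0,0]},{"gripper": 255,"offset": [0,0.003,0],"angular": [0,0,0]},{"gripper": 255,"offset": [0,0.003,0],"angular": [0,0,0]}]}}

```text
t: 5.4
eef_pos: [0.4738, -0.1614, 0.1636]
tool_rot: [-0.001, 0.716, 0.698, -0.0]
contact_force: [-5.5, 3.4, 0.6]
gripper_width: 0.0
grasp_force: 2.6
```

{"fn": "drive_tool", "kwargs": {"deltas": [{"gripper": 255,"offset": [0,0.001,0],"angular": [0,0,0]},{"gripper": 255,"offset": [0,0.002,0],"angular": [0,0,0]},{"gripper": 255,"offset": [0,0.002,0],"angular": [0,0,0]}]}}

```text
t: 5.7
eef_pos: [0.4757, -0.1613, 0.1636]
tool_rot: [-0.001, 0.716, 0.698, -0.0]
contact_force: [-5.1, 3.8, 0.3]
gripper_width: -0.004
grasp_force: 2.7
```

{"fn": "drive_tool", "kwargs": {"deltas": [{"gripper": 255,"offset": [0,0.001,0],"angular": [0,0,0]},{"gripper": 255,"offset": [0,0.002,0],"angular": [0,0,0]},{"gripper": 255,"offset": [0,0.002,0],"angular": [0,0,0]}]}}

```text
t: 6.0
eef_pos: [0.4776, -0.1611, 0.1635]
tool_rot: [-0.001, 0.716, 0.698, -0.0]
contact_force: [-6.0, 4.4, 0.3]
gripper_width: 0.005
grasp_force: 3.0
```

{"fn": "drive_tool", "kwargs": {"deltas": [{"gripper": 255,"offset": [0,0.001,0],"angular": [0,0,0]},{"gripper": 255,"offset": [0,0.002,0],"angular": [0,0,0]},{"gripper": 255,"offset": [0,0.002,0],"angular": [0,0,0]}]}}

```text
t: 6.3
eef_pos: [0.4795, -0.161, 0.1635]
tool_rot: [-0.002, 0.716, 0.698, -0.0]
contact_force: [-7.3, 5.5, 1.7]
gripper_width: 0.004
grasp_force: 3.4
```

{"fn": "drive_tool", "kwargs": {"deltas": [{"gripper": 255,"offset": [0,0.001,0],"angular": [0,0,0]},{"gripper": 255,"offset": [0,0.001,0],"angular": [0,0,0]}]}}

```text
t: 6.5
eef_pos: [0.4803, -0.1609, 0.1635]
tool_rot: [-0.002, 0.716, 0.698, -0.0]
contact_force: [-6.3, 5.9, 1.4]
gripper_width: -0.001
grasp_force: 3.5
```

```bash
python3 -c "
from h import *
cv2.imwrite('pics/w3.png',optics.read_camera('wrist'))
m=optics.camera_model('wrist');T=np.linalg.inv(m['cam_to_world'])
b=np.array([.509,-.2412]);v=np.array([.4515,-.1152])-b
for a in (0,.2,.26,.29,.32):
  c,s=np.cos(a),np.sin(a);w=b+np.array([[c,s],[-s,c]])@v;q=T[:3,:3]@[*w,.105]+T[:3,3];print(a,w,m['cx']+m['fx']*q[0]/-q[2],m['cy']-m['fy']*q[1]/-q[2])
"
```

```text
0 [ 0.4515 -0.1152] 194.2589285284001 157.86517136373405
0.2 [ 0.4777 -0.1063] 249.912460580169 137.0942133239766
0.26 [ 0.4858 -0.1047] 267.7466097183114 133.00378476880888
0.29 [ 0.4899 -0.104 ] 276.7945101935671 131.35714758393624
0.32 [ 0.4941 -0.1035] 285.90992538232274 129.98191620070767
```

View pics/w3.png

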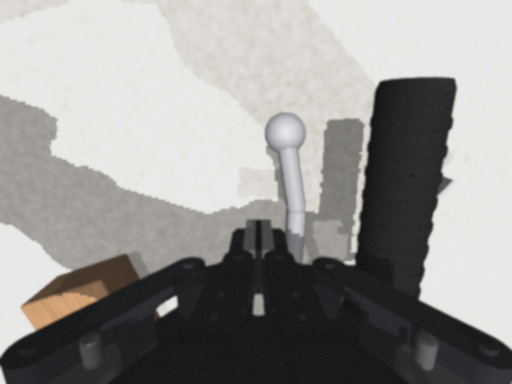

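The ball is now at (285,132), which matches about 0.31 rad, so the stop is very near. I'll go on in 1 mm steps.

{"fn": "drive_tool", "kwargs": {"deltas": [{"gripper": 255,"offset": [0,0.001,0],"angular": [0,0,0]},{"gripper": 255,"offset": [0,0.001,0],"angular": [0,0,0]}]}}

```text
t: 6.75
eef_pos: [0.4813, -0.1608, 0.1635]
tool_rot: [-0.002, 0.716, 0.698, -0.0]
contact_force: [-7.7, 6.7, 1.6]
gripper_width: 0.0
grasp_force: 3.7
```

{"fn": "drive_tool", "kwargs": {"deltas": [{"gripper": 255,"offset": [0,0.001,0],"angular": [0,0,0]},{"gripper": 255,"offset": [0,0.001,0],"angular": [0,0,0]}]}}

```text
t: 6.95
eef_pos: [0.4817, -0.1609, 0.1634]
tool_rot: [-0.003, 0.716, 0.698, -0.0]
contact_force: [-8.7, 6.9, 4.4]
gripper_width: -0.001
grasp_force: 4.6
```

{"fn": "drive_tool", "kwargs": {"deltas": [{"gripper": 255,"offset": [0,0.001,0],"angular": [0,0,0]},{"gripper": 255,"offset": [0,0.001,0],"angular": [0,0,0]}]}}

```text
t: 7.15
eef_pos: [0.4819, -0.1609, 0.1633]
tool_rot: [-0.003, 0.716, 0.698, -0.001]
contact_force: [-11.4, 7.6, 7.0]
gripper_width: -0.0
grasp_force: 6.0
```

{"fn": "drive_tool", "kwargs": {"deltas": [{"gripper": 255,"offset": [0,0.001,0],"angular": [0,0,0]},{"gripper": 255,"offset": [0,0.001,0],"angular": [0,0,0]}]}}

```text
t: 7.35
eef_pos: [0.4821, -0.1609, 0.1633]
tool_rot: [-0.004, 0.716, 0.698, -0.001]
contact_force: [-14.5, 7.3, 10.3]
gripper_width: -0.002
grasp_force: 7.4
```

Firm against the stop: the total push is about 19 N and the tool no longer advances. Holding here for more than 2 s.

{"fn": "drive_tool", "kwargs": {"deltas": [{"gripper": 255,"offset": [0,0,0],"angular": [0,0,0]},{"gripper": 255,"offset": [0,0,0],"angular": [0,0,0]},{"gripper": 255,"offset": [0,0,0],"angular": [0,0,0]},{"gripper": 255,"offset": [0,0,0],"angular": [0,0,0]},{"gripper": 255,"offset": [0,0,0],"angular": [0,0,0]}]}}

```text
t: 7.85
eef_pos: [0.4821, -0.1609, 0.1633]
tool_rot: [-0.004, 0.716, 0.698, -0.001]
contact_force: [-13.8, 6.3, 8.9]
gripper_width: 0.005
grasp_force: 7.3
```

{"fn": "drive_tool", "kwargs": {"deltas": [{"gripper": 255,"offset": [0,0,0],"angular": [0,0,0]},{"gripper": 255,"offset": [0,0,0],"angular": [0,0,0]},{"gripper": 255,"offset": [0,0,0],"angular": [0,0,0]},{"gripper": 255,"offset": [0,0,0],"angular": [0,0,0]},{"gripper": 255,"offset": [0,0,0],"angular": [0,0,0]}]}}

```text
t: 8.35
eef_pos: [0.4821, -0.1609, 0.1633]
tool_rot: [-0.004, 0.716, 0.698, -0.001]
contact_force: [-14.3, 7.2, 9.4]
gripper_width: -0.003
grasp_force: 7.3
```

{"fn": "drive_tool", "kwargs": {"deltas": [{"gripper": 255,"offset": [0,0,0],"angular": [0,0,0]},{"gripper": 255,"offset": [0,0,0],"angular": [0,0,0]},{"gripper": 255,"offset": [0,0,0],"angular": [0,0,0]},{"gripper": 255,"offset": [0,0,0],"angular": [0,0,0]},{"gripper": 255,"offset": [0,0,0],"angular": [0,0,0]}]}}

```text
t: 8.85
eef_pos: [0.4821, -0.1609, 0.1633]
tool_rot: [-0.004, 0.716, 0.698, -0.001]
contact_force: [-13.9, 7.3, 10.6]
gripper_width: 0.003
grasp_force: 7.3
```

{"fn": "drive_tool", "kwargs": {"deltas": [{"gripper": 255,"offset": [0,0,0],"angular": [0,0,0]},{"gripper": 255,"offset": [0,0,0],"angular": [0,0,0]},{"gripper": 255,"offset": [0,0,0],"angular": [0,0,0]},{"gripper": 255,"offset": [0,0,0],"angular": [0,0,0]},{"gripper": 255,"offset": [0,0,0],"angular": [0,0,0]}]}}

```text
t: 9.35
eef_pos: [0.4821, -0.1609, 0.1633]
tool_rot: [-0.004, 0.716, 0.698, -0.001]
contact_force: [-13.9, 7.2, 9.1]
gripper_width: 0.003
grasp_force: 7.3
```

```bash
python3 -c "
from h import *
cv2.imwrite('pics/w4.png',optics.read_camera('wrist'));rel([.45,-.161,.163])"
```

```text
pos [ 0.4821 -0.1609  0.1633] t 9.4 F [-13.7364   6.266    9.0586] w -0.0030664414030086217
axes x,y [0.0252 0.9997 0.004 ] [ 0.9997 -0.0251 -0.0072] offset [-0.0009 -0.0321  0.0005]
```

View pics/w4.png

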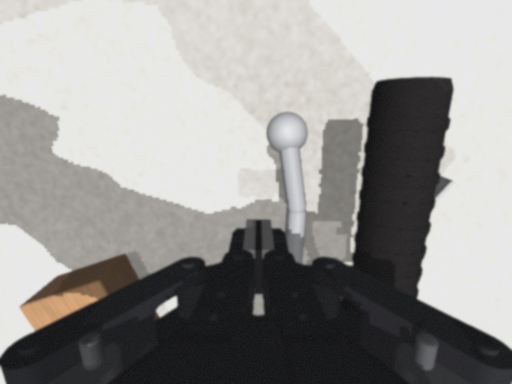

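The ball at (287,131) is at the 0.32 rad stop prediction, the gap to the grip is clearly open, and the push stayed at about 18 N for over 2 s. Backing off slowly (20 mm/s, about 0.25 rad/s).

{"fn": "drive_tool", "kwargs": {"deltas": [{"gripper": 255,"offset": [0,-0.001,0],"angular": [0,0,0]},{"gripper": 255,"offset": [0,-0.003,0],"angular": [0,0,0]},{"gripper": 255,"offset": [0,-0.005,0],"angular": [0,0,0]},{"gripper": 255,"offset": [0,-0.007,0],"angular": [0,0,0]},{"gripper": 255,"offset": [0,-0.009,0],"angular": [0,0,0]}]}}

```text
t: 9.9
eef_pos: [0.4755, -0.1619, 0.1636]
tool_rot: [-0.001, 0.716, 0.698, -0.0]
contact_force: [-4.2, 1.5, -1.7]
gripper_width: -0.003
grasp_force: 2.3
```

{"fn": "drive_tool", "kwargs": {"deltas": [{"gripper": 255,"offset": [0,-0.002,0],"angular": [0,0,0]},{"gripper": 255,"offset": [0,-0.004,0],"angular": [0,0,0]},{"gripper": 255,"offset": [0,-0.006,0],"angular": [0,0,0]},{"gripper": 255,"offset": [0,-0.008,0],"angular": [0,0,0]},{"gripper": 255,"offset": [0,-0.01,0],"angular": [0,0,0]}]}}

```text
t: 10.4
eef_pos: [0.4668, -0.1626, 0.1644]
tool_rot: [0.001, 0.716, 0.698, 0.0]
contact_force: [-2.1, -3.0, -0.3]
gripper_width: -0.002
grasp_force: 1.4
```

{"fn": "drive_tool", "kwargs": {"deltas": [{"gripper": 255,"offset": [0,-0.002,0],"angular": [0,0,0]},{"gripper": 255,"offset": [0,-0.004,0],"angular": [0,0,0]},{"gripper": 255,"offset": [0,-0.006,0],"angular": [0,0,0]},{"gripper": 255,"offset": [0,-0.008,0],"angular": [0,0,0]},{"gripper": 255,"offset": [0,-0.01,0],"angular": [0,0,0]}]}}

```text
t: 10.9
eef_pos: [0.4563, -0.1615, 0.164]
tool_rot: [0.0, 0.716, 0.698, 0.0]
contact_force: [-2.0, -2.0, -0.4]
gripper_width: 0.001
grasp_force: 0.9
```

{"fn": "drive_tool", "kwargs": {"deltas": [{"gripper": 255,"offset": [0,-0.002,0],"angular": [0,0,0]},{"gripper": 255,"offset": [0,-0.004,0],"angular": [0,0,0]},{"gripper": 255,"offset": [0,-0.006,0],"angular": [0,0,0]},{"gripper": 255,"offset": [0,-0.008,0],"angular": [0,0,0]},{"gripper": 255,"offset": [0,-0.01,0],"angular": [0,0,0]}]}}

```text
t: 11.4
eef_pos: [0.4463, -0.1611, 0.1639]
tool_rot: [0.0, 0.716, 0.698, 0.0]
contact_force: [0.3, -0.1, 0.5]
gripper_width: -0.001
grasp_force: 0.0
```

{"fn": "drive_tool", "kwargs": {"deltas": [{"gripper": 255,"offset": [0,-0.004,0],"angular": [0,0,0]},{"gripper": 255,"offset": [0,-0.008,0],"angular": [0,0,0]},{"gripper": 255,"offset": [0,-0.014,0],"angular": [0,0,0]},{"gripper": 255,"offset": [0,-0.02,0],"angular": [0,0,0]},{"gripper": 255,"offset": [0,-0.026,0],"angular": [0,0,0]}]}}

```text
t: 11.9
eef_pos: [0.4195, -0.1607, 0.1639]
tool_rot: [-0.0, 0.716, 0.698, -0.0]
contact_force: [0.4, 0.2, -1.1]
gripper_width: -0.002
grasp_force: 0.0
```

Fingers are off the lever. I'll rise clear and check.

{"fn": "drive_tool", "kwargs": {"deltas": [{"gripper": 255,"offset": [0,0,-0.03],"angular": [0,0,0]},{"gripper": 255,"offset": [0,0,-0.06],"angular": [0,0,0]},{"gripper": 255,"offset": [0,0,-0.1],"angular": [0,0,0]},{"gripper": 255,"offset": [0,0,-0.1],"angular": [0,0,0]},{"gripper": 255,"offset": [0,0,-0.1],"angular": [0,0,0]}]}}

```text
t: 12.4
eef_pos: [0.4203, -0.1605, 0.2644]
tool_rot: [0.0, 0.716, 0.698, 0.001]
contact_force: [-0.5, 0.1, -0.4]
gripper_width: -0.0
grasp_force: 0.0
```

```bash
python3 -c "
from h import *
rel([.415,-.161,.263]);cv2.imwrite('pics/w5.png',optics.read_camera('wrist'))"
```

```text
pos [ 0.4203 -0.1605  0.2644] t 12.4 F [-0.4924  0.1433 -0.3553] w -4.76282314604668e-05
axes x,y [0.0248 0.9997 0.0009] [ 0.9997 -0.0248  0.0022] offset [-0.0006 -0.0053  0.0014]
```

View pics/w5.png

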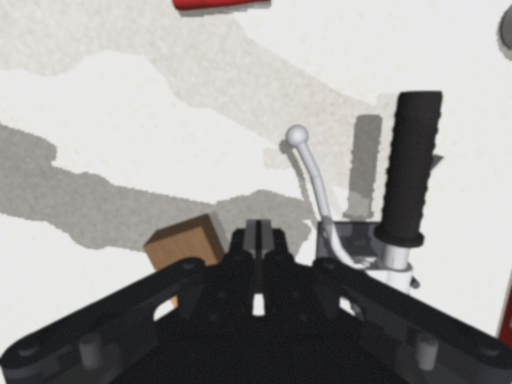

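The lever is back at its released slant: the ball at (297,135) matches the first wrist view once the 6 mm shift of the tool is allowed for. Nothing else has moved. Handing in.

```bash
python3 -c "
from station import bot
print(bot.hand_in())"
```

```text
the job is handed in; nothing more can be done
None
```

I pressed the finished handle's lever against its stop and held it there for 2 s at about 18 N, then let it out slowly. The arm came clear with no sign of touching anything else, and the job is handed in; no verdict came back.

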